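# Press a bushing home with bench-mounted locking pliers

## Robot

A 6-joint arm with a two-finger parallel gripper is mounted at the origin on the work surface. World frame = base frame: x ahead of the robot, y to its left, z up, the work surface at z = 0. Lengths are in m, angles in degrees, forces in N, time in s.
With the tool pointing down it reaches from about 0.4 to 0.825 m from the base axis. Payload 7 kg.
Tool frame: the origin (TCP) lies on the centre line of the jaws, within the pads' length; the fingertips stand 22 mm ahead of it and the grasp point (between the pads) lies 3 mm ahead of it; z points along the fingers, y is the line along which they close (so a half turn about z gives the same grasp; the last joint's range is limited). The gripper opens to 88 mm and grips with 3 to 60 N. Pads are 19 mm wide; open, the fingers measure 130 mm over their backs; the gripper's body (78 mm by 193 mm) begins 47 mm behind the grasp point.
Start: joints at [-52.363, 20.546, 0.682, 0, -70.136, -16.507], TCP at [0.243, -0.63, 0.216] pointing down, gripper open.
Joint ranges: [-176.03, 176.03], [-82.01, 121.73], [-58.28, 71.71], [-173.87, 95.51], [-174.79, -0.11], [-173.66, 173.66]. Speed limits (degrees/s): [136.94, 136.94, 172.46, 180, 180, 180].

## Interface

Orientations are given as [roll, pitch, yaw] about the fixed x, y, z axes, in that order (R = Rz(yaw) Ry(pitch) Rx(roll)).
In Python, from plant import get_state, cams, r gives the robot as it stands.
- The arm moves only by the tool apply_moves, never from a script. Its argument "targets" is a list of rows, each an object with "dp": the shift along the world's x, y, z in m, a list of three; "yaw": the turn about the world's z in degrees. In form: [{"dp": [x, y, z], "yaw": yaw}, ...]. A call has 1 to 20 rows; each row is the pose to reach, as a shift and turn from the pose commanded when the call began; what a row does not reach only later rows make up. A row lasts 1/12 s, in which the tool goes at most 41.7 mm and 7.16 degrees, less where a joint would pass 70% of its speed; a pose out of reach is approached as far as the arm can. A call with a gripper value outside its range is refused whole. "grip" is the gripper command: -1 is fully open, 1 is shut, values between are in proportion, set as the call begins (left out, the last holds). The fingers move at their own pace and stop on an object; "squeeze" is the grip in N (left out, the last holds). Time passes only in rows, so rows that repeat a pose let the fingers close. It gives the time, the measured TCP pose, the force, the opening and the grip force at its end, in the units of the state.
- get_state(): the state, without advancing time (a new reading comes with each control period).
- cams.capture(name): name is "scene" or "top"; returns a dict with "image" (480x640x3 uint8, red, green, blue), "range_z" (480x640 float32, m along the optical axis (not along the pixel's ray), 0 where there is no reading), "fx", "fy", "cx", "cy" (pixels), "k1" (the pictures are not rectified: a ray, as slopes to the right and down, at radius r is drawn at 1 + k1 r^2 times it, then the intrinsics apply), "R" (3x3) and "t" (3): a world point X has camera coordinates R X + t. Camera axes: x right, y down, z forward; pixel columns grow to the right and rows downward; lengths in m; the calibration is good to about 2 mm. A picture is of the moment at which its call begins.
- r.close_job(): hands the job in; it is judged then, once.
The state is a dict: "time_s": time; "joints": joint angles; "qd": joint speeds; "joint_torque": joint torques, N m; "tcp_pos": TCP position; "eef_rot": TCP orientation; "contact_force": force on the tool from outside, world axes, zero at the start; "moment": the same for the moment, N m; "gripper_width": finger opening in m; "gripper_force": force on a finger pad.
Only numpy, scipy, OpenCV 4.12 (cv2) and the standard library are available. Lean on these libraries where they do the work, as an engineer would, in place of code of your own. Each camera call takes 0.05 s, during which the arm holds its last target. There are 200 camera calls.

## Task

Press the brass bushing home in the tube saddle with the locking pliers: squeeze the blue and red handles together between the fingers until they snap over centre and stay locked with your hand off, then pull the yellow release lever to the blue handle so that the pliers spring open, and let go. Squeeze gently (never more than 25 N on either handle or the lever), do not wrench the pliers round on their swivel, and leave the jar, the burner tip and the spare saddle alone.

Things in the scene. Friction and masses are not known exactly. Their poses are not given: they have to be found in the camera images.
- stand: blue base plate (150 x 110 x 12 mm) bolted to the bench, with a dark 34 mm post; origin on the bench under the swivel axis, z up. The pliers lie level on the post, mid-plane 95 mm above the bench, jaws to its +x, handles to -x, red handle on the +y side; the blue handle's origin lies at (-120, -14, 95) mm from it
- fixed_grip: blue handle of the pliers, rigid with the fixed jaw: a straight bar 12 mm wide (y), 24 mm high (z), reaching from 48 mm ahead (+x) to 82 mm behind (-x) of its origin, then a dark adjusting screw to 102 mm behind. Origin at mid-width and mid-height, where the pliers are to be squeezed; its outer face is at y = -6 mm. Its x axis runs along the bar towards the jaws, y towards the red handle
- closing_grip: red handle, a bar 12 mm wide (y), 24 mm high, from 52 mm ahead to 25 mm behind of its origin, x along the bar towards its pivot over the post, 120 mm ahead; outer face at y = +6 mm. Origin at mid-width and mid-height, opposite the blue one's. Over their outer faces at the origins the handles measure about 68 mm open (the red one slants 0.24 rad) and 40 to 50 mm locked, which differs each time
- handle (a joint): angle of the red handle: 0 open (it springs back there); the angle where it locks differs each time with the setting of the adjusting screw, between 0.16 and 0.24, and dead centre is 0.03 before it. Squeezing stiffens early on, to 11 to 18 N at the origins (it differs too: feel for it), eases off to nothing at dead centre, then the handle pulls itself on to a hard stop and stays locked
- lever_tab: yellow tab (34 x 8 x 24 mm) at the end of the release lever, between the handles' lines, beside the blue handle's tail and beyond the end of the red handle; origin at its centre, x towards the jaws, y away from the blue handle. At rest its outer face (y = +4 mm) is 42 mm from the blue handle's outer face, with the tab's centre 53 mm behind the blue handle's origin. It is pulled by pinching it towards the blue handle
- lever (a joint): angle of the release lever: 0 at rest (a light spring returns it), 0.32 its stop. It turns about a pivot on the blue handle, 68 mm ahead of the tab's centre, so the tab moves 22 mm to the stop. With the pliers locked, the lever's nose pushes the red handle back over dead centre once the lever is at about 0.06 to 0.29 (4 to 20 mm at the tab; it differs with the setting), with 3 to 9 N at the tab; then the pliers spring open
- swivel (a joint): turn of the whole pliers on the post from its rest, + anticlockwise from above; sprung at 20 N m/rad, so 1.4 N per mm of sideways shift where the handles are squeezed. It counts as wrenched beyond 0.05 (6 mm there, 8 N of one-sided push), so the fingers' middle must follow as the handles close
- bushing (a joint): travel of the brass bushing (20 mm flange, in the jaws 72 mm ahead of the post's axis) into the aluminium tube saddle: 0 to 2 mm as found, 7 mm fully home; pushed by the moving jaw and held by friction
- jar_center (a point): amber glass jar, 54 mm across, 75 mm high; its centre. A bystander
- torch_tip_center (a point): brass burner tip standing on end, 32 mm across, 60 mm high; its centre. A bystander
- saddle_center (a point): spare aluminium tube saddle, 50 x 30 x 30 mm; its centre. A bystander

How it is judged (in metres and radians):
On the way, in this order (a step that is already met when the one before it is completed fails the run):
1. the handles are squeezed over centre and stay locked, with the fingers off both (value of joint handle above 0.14 rad and contact force between the fingers and closing_grip below 0.2 N and contact force between the fingers and fixed_grip below 0.2 N), for 0.4 s.
2. the release lever is pulled while the pliers are still locked or just breaking over centre (value of joint lever above 0.06 rad and value of joint handle above 0.09 rad and contact force between the fingers and lever_tab above 1 N), for 0.02 s.
3. the pliers spring open (value of joint handle below 0.05 rad), for 0.1 s.
At the end, for the whole second after the job is handed in: the bushing is pressed at least 5.5 mm of its 7 mm, the pliers stand open (handle below 0.05 rad) with the lever back at rest (below 0.05 rad), and nothing is touched (value of joint bushing above 0.0055 m and value of joint each of handle, lever below 0.05 rad).
It fails at once if the red handle is pressed with more than 25 N (contact force between the fingers and closing_grip above 25 N).
It fails at once if the blue handle is pressed with more than 25 N (contact force between the fingers and fixed_grip above 25 N).
It fails at once if the release lever is pressed with more than 25 N (contact force between the fingers and lever_tab above 25 N).
It fails at once if the pliers are wrenched round on their swivel by more than 0.05 rad (value of joint swivel above 0.05 rad or value of joint swivel below -0.05 rad).
It fails at once if a bystander is moved by more than 20 mm (distance of any of jar_center, torch_tip_center, saddle_center from where it was at the start of the episode above 0.02 m).
It also fails if it takes over 58 s, if anything falls off the work surface, if the arm or the gripper's body presses on something with over 40 N, if the wrist force passes 120 N, or if a joint passes its speed limit or range.

## Working session

There is one attempt and no reset: what is moved stays moved. The work goes in short steps, Python scripts to look and compute and a tool call to move; the robot and the scene stay as the last step left them, time stands still between calls to the robot, and variables do not carry over. Pictures are saved under pics/ and viewed, at most 10 in all, crops included, and the job is handed in when it is done.

Besides the shell and the picture viewer there is one more tool, called after "Emit:" as a command line: name --argument value ..., lists and objects as JSON in quotes. apply_moves: Moves the arm, as the interface text tells. Its arguments: {"type":"object","properties":{"targets":{"type":"array","items":{"type":"object","properties":{"dp":{"type":"array","items":{"type":"number"}},"yaw":{"type":"number"}}}},"grip":{"type":"number"},"squeeze":{"type":"number"}},"required":["targets"]}

```bash
mkdir -p pics
cat > h.py <<'E'
import numpy as np, cv2
from plant import get_state, cams, r
def cloud(d):
    v,u=np.mgrid[0:480,0:640].astype(float)
    K=np.array([[d['fx'],0,d['cx']],[0,d['fy'],d['cy']],[0,0,1]])
    p=cv2.undistortPoints(np.stack([u,v],-1).reshape(-1,1,2),K,np.array([d['k1'],0,0,0.])).reshape(480,640,2)
    z=d['range_z']; P=np.dstack([p*z[...,None],z])
    W=(P-np.array(d['t']))@np.array(d['R']); W[z<=0]=np.nan
    return W
E
python3 - <<'E'
from h import *
import pickle
for n in('top','scene'):
    d=cams.capture(n); pickle.dump({k:d[k] for k in d},open(n+'.pkl','wb'))
    cv2.imwrite(f'pics/{n}.png',d['image'][...,::-1])
print(get_state())
E
```

```text
{'time_s': 0.1, 'joints': array([-5.23627541e+01,  2.05883888e+01,  6.38443272e-01, -1.47220762e-02,
       -7.01368027e+01, -1.65069799e+01]), 'qd': array([-0.04848857, -0.02928547,  0.12487345,  0.14911982,  0.05374865,
       -0.08376164]), 'joint_torque': array([-1.79516355e-03, -5.84162307e+01,  2.93754351e+01,  7.01538205e+00,
        1.01889332e-02, -7.76388583e-05]), 'tcp_pos': array([ 0.24312042, -0.62920659,  0.21490954]), 'eef_rot': array([ 1.79912895e+02, -1.13798576e-02, -1.58874738e+02]), 'contact_force': array([-0.07604708,  0.77057563,  0.18493658]), 'moment': array([ 0.02731228, -0.04416905, -0.03087179]), 'gripper_force': 0.0, 'gripper_width': 0.08760412529896652}
```

View pics/top.png

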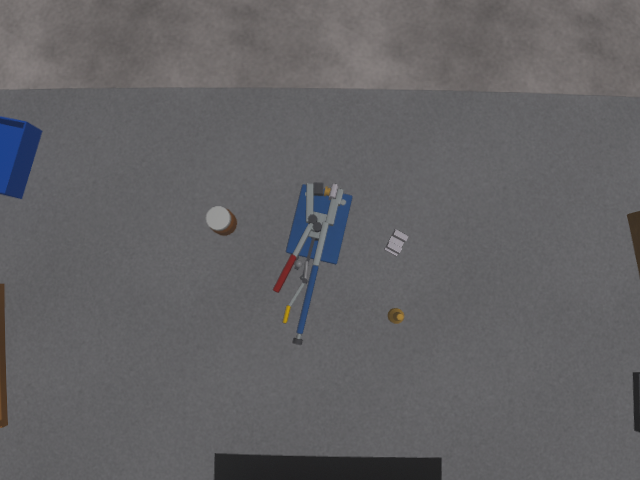

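View pics/scene.png

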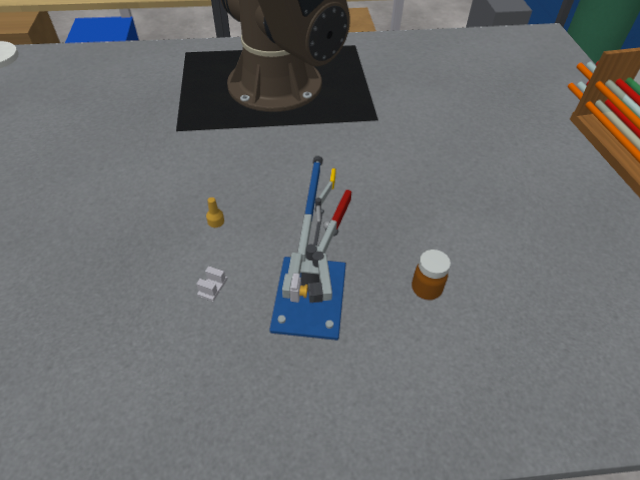

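The top view shows the stand at about (318,225), the blue handle from (315,265) to (300,333), the red handle from (294,258) to (277,290) and the yellow tab at (287,314). The jar (220,220), spare saddle (397,243) and burner tip (396,316) are clear of the handles.

```bash
cat >> h.py <<'E'
def measure(names=('top','scene'),D=None):
    out={}
    for n in names:
        d=D[n] if D else cams.capture(n); W=cloud(d)
        hsv=cv2.cvtColor(np.ascontiguousarray(d['image']),cv2.COLOR_RGB2HSV).astype(int); H,S,V=hsv[...,0],hsv[...,1],hsv[...,2]
        roi=(W[...,2]>.08)&(W[...,2]<.125)&(np.abs(W[...,1])<.5)&(W[...,0]>.2)&(W[...,0]<.9)
        for c,m in dict(blue=(H>100)&(H<125)&(S>120),red=((H<6)|(H>174))&(S>150),yel=(H>22)&(H<34)&(S>150)).items():
            m=m&roi; P=W[m]
            if len(P)<5: print(n,c,'none'); continue
            zt=np.median(P[P[:,2]>np.percentile(P[:,2],60)][:,2])
            T=P[P[:,2]>zt-.004]
            (cx,cy),(w,h),a=cv2.minAreaRect((T[:,:2]*1000).astype(np.float32))
            q=T[:,:2]-T[:,:2].mean(0); _,_,vt=np.linalg.svd(q); ax=vt[0]*np.sign(vt[0][0]); s=q@ax; e=q@np.array([-ax[1],ax[0]])
            print(n,c,len(T),'mean',T.mean(0).round(4),'ang',np.degrees(np.arctan2(ax[1],ax[0])).round(2),'ends',(T[:,:2].mean(0)+ax*s.min()).round(4),(T[:,:2].mean(0)+ax*s.max()).round(4),'wid',(e.max()-e.min()).round(4),'rect',np.round([cx,cy,w,h,a],1))
E
python3 - <<'E'
from h import *
import pickle
D={n:pickle.load(open(n+'.pkl','rb')) for n in('top','scene')}
measure(D=D)
for n in D:
    d=D[n];print(n,d['fx'],(-np.array(d['R']).T@d['t']).round(3))
    W=cloud(d); hsv=cv2.cvtColor(np.ascontiguousarray(d['image']),cv2.COLOR_RGB2HSV).astype(int)
    m=(hsv[...,0]>100)&(hsv[...,0]<125)&(hsv[...,1]>120)&(abs(W[...,2]-.012)<.006)&(abs(W[...,1])<.3)&(W[...,0]>.3)
    print('base',m.sum(),np.median(W[m],axis=0),cv2.minAreaRect((W[m][:,:2]*1000).astype(np.float32)))
E
```

```text
top blue 351 mean [0.4856 0.0432 0.1071] ang -12.58 ends [0.4243 0.0569] [0.5482 0.0292] wid 0.0099 rect [486.3  43.1   9.9 127.   77.4]
top red 188 mean [0.533  0.0867 0.1071] ang -26.37 ends [0.5002 0.103 ] [0.5658 0.0705] wid 0.0091 rect [533.   86.7   9.1  73.2  63.7]
top yel 49 mean [0.4582 0.0816 0.1072] ang -12.53 ends [0.443  0.0849] [0.4729 0.0783] wid 0.0054 rect [457.9  81.6   5.4  30.6  77.4]
scene blue 323 mean [0.4931 0.0426 0.1052] ang -12.47 ends [0.4279 0.057 ] [0.552  0.0295] wid 0.0109 rect [489.9  43.2  10.9 127.1  77.4]
scene red 210 mean [0.5377 0.087  0.1052] ang -26.04 ends [0.5017 0.1046] [0.5708 0.0708] wid 0.0115 rect [536.1  87.3  11.3  76.9  63.7]
scene yel 48 mean [0.4631 0.0813 0.105 ] ang -13.1 ends [0.4478 0.0848] [0.4765 0.0781] wid 0.0067 rect [462.2  81.6   6.7  29.5  76.9]
top 470.2122890392083 [0.497 0.03  0.985]
base 1949 [0.63133251 0.0133664  0.01227013] ((641.798583984375, 22.392330169677734), (107.65556335449219, 147.9291534423828), 77.36962127685547)
scene 497.884203220762 [ 1.109 -0.022  0.696]
base 3016 [0.67837732 0.02077651 0.01058538] ((645.7001953125, 22.88961410522461), (108.32085418701172, 151.3634033203125), 77.503173828125)
```

Emit:
apply_moves --targets '[{"dp": [0.013, 0.035, 0], "yaw": -3}, {"dp": [0.026, 0.07, 0], "yaw": -6}, {"dp": [0.04, 0.105, 0], "yaw": -9}, {"dp": [0.054, 0.14, 0], "yaw": -12}, {"dp": [0.067, 0.175, 0], "yaw": -15}, {"dp": [0.081, 0.21, 0], "yaw": -18}, {"dp": [0.094, 0.245, 0], "yaw": -21}, {"dp": [0.108, 0.28, 0], "yaw": -24}, {"dp": [0.121, 0.315, 0], "yaw": -27}, {"dp": [0.135, 0.35, 0], "yaw": -30}, {"dp": [0.148, 0.385, 0], "yaw": -33}, {"dp": [0.162, 0.42, 0], "yaw": -33.7}, {"dp": [0.175, 0.455, 0], "yaw": -33.7}, {"dp": [0.189, 0.49, 0], "yaw": -33.7}, {"dp": [0.202, 0.525, 0], "yaw": -33.7}, {"dp": [0.216, 0.56, 0], "yaw": -33.7}, {"dp": [0.229, 0.595, 0], "yaw": -33.7}, {"dp": [0.243, 0.63, 0], "yaw": -33.7}, {"dp": [0.256, 0.665, 0], "yaw": -33.7}, {"dp": [0.268, 0.696, 0], "yaw": -33.7}]' --grip -1 --squeeze 20

```text
time_s: 1.77
tcp_pos: [0.5115, 0.0686, 0.2156]
eef_rot: [180.0, -0.0, 167.5]
contact_force: [0.8, -0.4, 0.3]
gripper_width: 0.0874
gripper_force: 0.0
```

Emit:
apply_moves --targets '[{"dp": [0, 0, 0], "yaw": 0}, {"dp": [0, 0, 0], "yaw": 0}, {"dp": [0, 0, 0], "yaw": 0}]'

```text
time_s: 2.02
tcp_pos: [0.5108, 0.0664, 0.2152]
eef_rot: [-180.0, -0.1, 167.5]
contact_force: [-0.7, -0.6, 0.1]
gripper_width: 0.0879
gripper_force: 0.0
```

Emit:
apply_moves --targets '[{"dp": [0, 0, -0.015], "yaw": 0}, {"dp": [0, 0, -0.03], "yaw": 0}, {"dp": [0, 0, -0.045], "yaw": 0}, {"dp": [0, 0, -0.06], "yaw": 0}, {"dp": [0, 0, -0.075], "yaw": 0}, {"dp": [0, 0, -0.09], "yaw": 0}, {"dp": [0, 0, -0.1], "yaw": 0}, {"dp": [0, 0, -0.11], "yaw": 0}, {"dp": [0, 0, -0.117], "yaw": 0}, {"dp": [0, 0, -0.117], "yaw": 0}, {"dp": [0, 0, -0.117], "yaw": 0}]'

```text
time_s: 2.93
tcp_pos: [0.5114, 0.0662, 0.0988]
eef_rot: [-180.0, -0.0, 167.4]
contact_force: [-0.0, 0.0, 0.1]
gripper_width: 0.0874
gripper_force: 0.0
```

Run:
```python
from h import *
d=cams.capture('scene');cv2.imwrite('pics/s2.png',cv2.resize(d['image'][110:310,220:420,::-1],(600,600)))
measure(('scene',))
print(get_state()['contact_force'],get_state()['tcp_pos'])
```

```text
scene blue 286 mean [0.4982 0.0414 0.1053] ang -12.65 ends [0.4282 0.0571] [0.5525 0.0292] wid 0.0109 rect [490.3  43.1  10.8 127.4  77.4]
scene red 213 mean [0.5375 0.0871 0.1049] ang -26.05 ends [0.5034 0.1038] [0.5702 0.0711] wid 0.011 rect [536.6  87.1  11.   74.4  64.5]
scene yel 36 mean [0.4675 0.0803 0.1046] ang -13.91 ends [0.4559 0.0832] [0.4778 0.0778] wid 0.0068 rect [466.8  80.4   6.8  22.5  75.8]
[-0.89590114  0.26888626  0.15933894] [0.51180656 0.06653861 0.09941989]
```

View pics/s2.png

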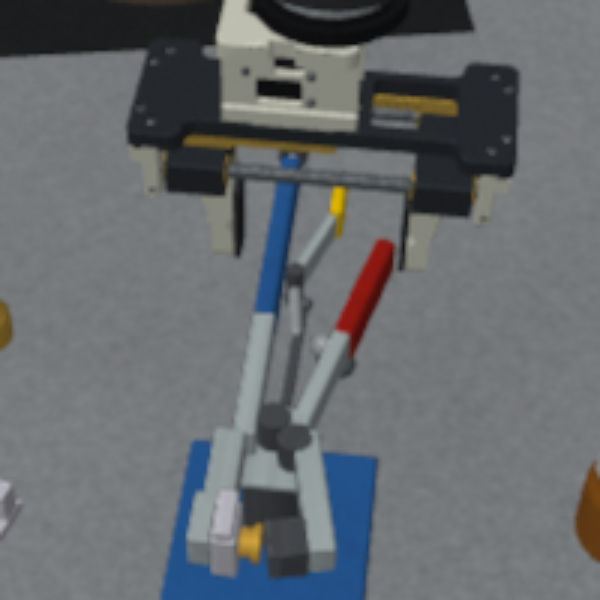

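The fingers straddle both handles: the blue bar at (285,230) and the red at (370,280) both sit inside the pads at x 237 and 405. I'll close in steps.

Emit:
apply_moves --targets '[{"dp": [0, 0, 0], "yaw": 0}, {"dp": [0, 0, 0], "yaw": 0}, {"dp": [0, 0, 0], "yaw": 0}, {"dp": [0, 0, 0], "yaw": 0}, {"dp": [0, 0, 0], "yaw": 0}, {"dp": [0, 0, 0], "yaw": 0}]' --grip -0.64 --squeeze 19

```text
time_s: 3.53
tcp_pos: [0.5113, 0.0665, 0.0988]
eef_rot: [180.0, 0.0, 167.4]
contact_force: [-0.3, 0.6, -0.7]
gripper_width: 0.0719
gripper_force: 0.0
```

Emit:
apply_moves --targets '[{"dp": [0, 0, 0], "yaw": 0}, {"dp": [0, 0, 0], "yaw": 0}, {"dp": [0, 0, 0], "yaw": 0}, {"dp": [0, 0, 0], "yaw": 0}]' --grip -0.57

```text
time_s: 3.87
tcp_pos: [0.5113, 0.0664, 0.0987]
eef_rot: [-180.0, -0.0, 167.4]
contact_force: [0.0, 0.8, -0.9]
gripper_width: 0.069
gripper_force: 0.0
```

Emit:
apply_moves --targets '[{"dp": [-0.0001, -0.0005, 0], "yaw": 0}, {"dp": [-0.0002, -0.001, 0], "yaw": 0}, {"dp": [-0.0002, -0.001, 0], "yaw": 0}, {"dp": [-0.0002, -0.001, 0], "yaw": 0}]' --grip -0.52

```text
time_s: 4.2
tcp_pos: [0.5111, 0.0654, 0.0988]
eef_rot: [-180.0, -0.0, 167.4]
contact_force: [0.4, 0.5, -0.1]
gripper_width: 0.0668
gripper_force: 0.0
```

Emit:
apply_moves --targets '[{"dp": [-0.0002, -0.001, 0], "yaw": 0}, {"dp": [-0.0002, -0.001, 0], "yaw": 0}, {"dp": [-0.0002, -0.001, 0], "yaw": 0}, {"dp": [-0.0002, -0.001, 0], "yaw": 0}]' --grip -0.47

```text
time_s: 4.53
tcp_pos: [0.5109, 0.0644, 0.0988]
eef_rot: [180.0, 0.0, 167.4]
contact_force: [-0.3, -0.0, 0.1]
gripper_width: 0.0649
gripper_force: 0.0
```

Run:
```python
from h import *
measure()
s=get_state();print(s['contact_force'],s['gripper_force'],s['gripper_width'])
```

```text
top blue 31 mean [0.4294 0.0551 0.1065] ang -35.97 ends [0.4247 0.0585] [0.4362 0.0502] wid 0.0089 rect [430.8  54.8   8.2  13.7  64.6]
top red none
top yel none
scene blue 290 mean [0.4989 0.0412 0.1052] ang -12.41 ends [0.4278 0.0569] [0.5527 0.0294] wid 0.011 rect [490.3  43.1  10.8 127.9  77.5]
scene red 159 mean [0.5451 0.0831 0.1057] ang -25.03 ends [0.5151 0.0971] [0.5705 0.0713] wid 0.0117 rect [542.7  84.1  11.   60.8  62.8]
scene yel 34 mean [0.468  0.0803 0.1051] ang -14.55 ends [0.4569 0.0831] [0.4772 0.0779] wid 0.0065 rect [467.1  80.6   6.3  20.9  76.5]
[-0.82485282  0.28227855  0.42331671] 0.0 0.06479953678389326
```

Emit:
apply_moves --targets '[{"dp": [-0.0002, -0.001, 0], "yaw": 0}, {"dp": [-0.0002, -0.001, 0], "yaw": 0}, {"dp": [-0.0002, -0.001, 0], "yaw": 0}, {"dp": [-0.0002, -0.001, 0], "yaw": 0}]' --grip -0.43

```text
time_s: 4.97
tcp_pos: [0.5107, 0.0634, 0.0988]
eef_rot: [-180.0, -0.0, 167.4]
contact_force: [-0.8, 0.5, -0.2]
gripper_width: 0.0627
gripper_force: 0.0
```

Emit:
apply_moves --targets '[{"dp": [-0.0002, -0.001, 0], "yaw": 0}, {"dp": [-0.0002, -0.001, 0], "yaw": 0}, {"dp": [-0.0002, -0.001, 0], "yaw": 0}, {"dp": [-0.0002, -0.001, 0], "yaw": 0}]' --grip -0.385

```text
time_s: 5.3
tcp_pos: [0.5105, 0.0624, 0.0988]
eef_rot: [180.0, 0.0, 167.4]
contact_force: [0.7, -0.1, -0.2]
gripper_width: 0.0606
gripper_force: 0.0
```

Run:
```python
from h import *
d=cams.capture('scene');cv2.imwrite('pics/s3.png',cv2.resize(d['image'][140:240,270:390,::-1],(720,600),interpolation=cv2.INTER_CUBIC))
W=cloud(d); hsv=cv2.cvtColor(np.ascontiguousarray(d['image']),cv2.COLOR_RGB2HSV)
measure(('scene',))
```

```text
scene blue 293 mean [0.4988 0.0413 0.1052] ang -12.47 ends [0.4281 0.0569] [0.5519 0.0296] wid 0.0109 rect [490.   43.2  10.8 126.7  77.6]
scene red 152 mean [0.5472 0.0825 0.1055] ang -26.63 ends [0.5229 0.0947] [0.5702 0.071 ] wid 0.011 rect [546.2  82.4  10.9  52.9  62.9]
scene yel 35 mean [0.4676 0.0804 0.1048] ang -13.7 ends [0.4577 0.0828] [0.4772 0.0781] wid 0.0066 rect [467.4  80.4   6.5  20.   76. ]
```

View pics/s3.png

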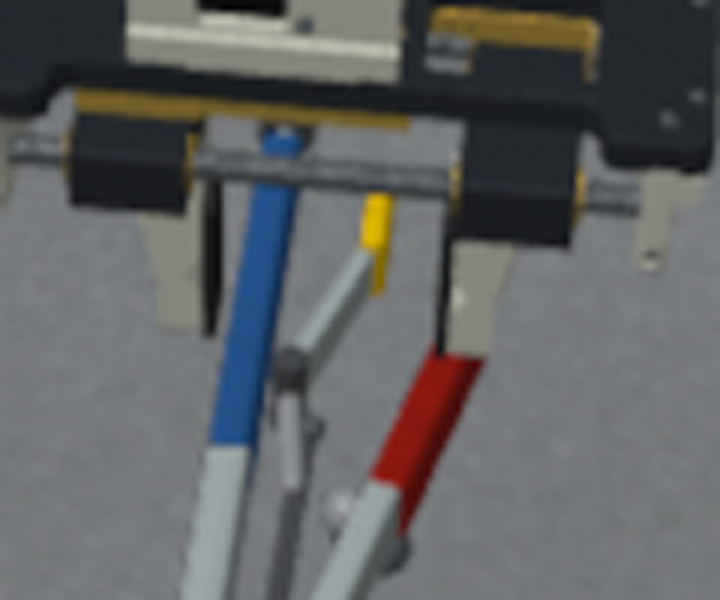

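The right finger's tip (470,350) covers the red handle's tail, with no force reported. I need to check whether it's above, beside or behind it.

Run:
```python
from h import *
d=cams.capture('scene');W=cloud(d)*1000
s=get_state();print(s['tcp_pos'],s['gripper_width'],s['eef_rot'])
# columns through right finger and the red handle
for px,py in [(470,260),(470,300),(470,325),(470,340),(465,350),(460,362),(450,380),(430,400),(190,250),(180,300),(180,320),(212,320)]:
    u=int(round(270+px/6)); v=int(round(140+py/6)); print((px,py),u,v,W[v,u].round(0),d['image'][v,u])
m=W[150:205,335:365]
```

```text
[0.51051974 0.06241925 0.09875665] 0.06075260215673506 [ 1.79998512e+02 -3.14484503e-04  1.67431935e+02]
(470, 260) 348 183 [531.  96. 148.] [133 134 124]
(470, 300) 348 190 [530.  97. 132.] [135 136 126]
(470, 325) 348 194 [530.  98. 122.] [133 134 124]
(470, 340) 348 197 [532.  98. 117.] [133 134 124]
(465, 350) 348 198 [532.  98. 115.] [123 121 111]
(460, 362) 347 200 [525.  98. 104.] [96 17 13]
(450, 380) 345 203 [534.  93. 106.] [114  20  14]
(430, 400) 342 207 [542.  87. 105.] [136  24  16]
(190, 250) 302 182 [515.  24. 142.] [132 133 123]
(180, 300) 300 190 [515.  20. 123.] [133 134 123]
(180, 320) 300 193 [515.  20. 117.] [132 133 122]
(212, 320) 305 193 [515.  28. 116.] [22 22 24]
```

Run:
```python
from h import *
d=cams.capture('scene');W=cloud(d)*1000
for u in (298,300,302,305,344,346,348,350,352):
    print(u,[(v,*W[v,u].round(0).astype(int)) for v in range(170,206,2) if np.isfinite(W[v,u,0]) and W[v,u,2]>60])
```

```text
298 [(170, np.int64(542), np.int64(16), np.int64(192)), (172, np.int64(541), np.int64(16), np.int64(187)), (174, np.int64(541), np.int64(16), np.int64(182)), (176, np.int64(542), np.int64(16), np.int64(179)), (178, np.int64(514), np.int64(17), np.int64(150)), (180, np.int64(514), np.int64(17), np.int64(145)), (182, np.int64(515), np.int64(17), np.int64(142)), (184, np.int64(513), np.int64(17), np.int64(136)), (186, np.int64(515), np.int64(17), np.int64(133)), (188, np.int64(514), np.int64(17), np.int64(128)), (190, np.int64(514), np.int64(17), np.int64(123)), (192, np.int64(513), np.int64(17), np.int64(118)), (194, np.int64(513), np.int64(17), np.int64(113))]
300 [(170, np.int64(540), np.int64(19), np.int64(189)), (172, np.int64(542), np.int64(19), np.int64(188)), (174, np.int64(542), np.int64(19), np.int64(183)), (176, np.int64(543), np.int64(18), np.int64(181)), (178, np.int64(515), np.int64(20), np.int64(150)), (180, np.int64(515), np.int64(20), np.int64(146)), (182, np.int64(515), np.int64(20), np.int64(142)), (184, np.int64(515), np.int64(20), np.int64(137)), (186, np.int64(515)
[... 5090 characters left out ...]
nt64(101), np.int64(121)), (198, np.int64(532), np.int64(101), np.int64(115)), (200, np.int64(508), np.int64(107), np.int64(86))]
352 [(170, np.int64(557), np.int64(95), np.int64(199)), (172, np.int64(559), np.int64(95), np.int64(196)), (174, np.int64(559), np.int64(96), np.int64(192)), (176, np.int64(558), np.int64(96), np.int64(188)), (178, np.int64(559), np.int64(96), np.int64(184)), (180, np.int64(559), np.int64(96), np.int64(180)), (182, np.int64(532), np.int64(102), np.int64(151)), (184, np.int64(533), np.int64(103), np.int64(147)), (186, np.int64(532), np.int64(103), np.int64(142)), (188, np.int64(533), np.int64(103), np.int64(138)), (190, np.int64(533), np.int64(104), np.int64(133))]
```

Both fingertips are at z≈0.111, above the handle tops at 0.107. The real tool is therefore about 35 mm higher than reported, while xy agrees. I'll open, recentre and go down 35 mm.

Emit:
apply_moves --targets '[{"dp": [0.0008, 0.004, 0], "yaw": 0}, {"dp": [0.0008, 0.004, 0], "yaw": 0}, {"dp": [0.0008, 0.004, 0], "yaw": 0}, {"dp": [0.0008, 0.004, 0], "yaw": 0}, {"dp": [0.0008, 0.004, 0], "yaw": 0}, {"dp": [0.0008, 0.004, 0], "yaw": 0}, {"dp": [0.0008, 0.004, 0], "yaw": 0}, {"dp": [0.0008, 0.004, 0], "yaw": 0}]' --grip -1

```text
time_s: 6.17
tcp_pos: [0.5113, 0.0664, 0.0988]
eef_rot: [-180.0, -0.0, 167.4]
contact_force: [0.0, 0.5, 0.3]
gripper_width: 0.088
gripper_force: 0.0
```

Emit:
apply_moves --targets '[{"dp": [0, 0, -0.005], "yaw": 0}, {"dp": [0, 0, -0.01], "yaw": 0}, {"dp": [0, 0, -0.015], "yaw": 0}, {"dp": [0, 0, -0.02], "yaw": 0}, {"dp": [0, 0, -0.025], "yaw": 0}, {"dp": [0, 0, -0.03], "yaw": 0}, {"dp": [0, 0, -0.035], "yaw": 0}, {"dp": [0, 0, -0.035], "yaw": 0}, {"dp": [0, 0, -0.035], "yaw": 0}]'

```text
time_s: 6.92
tcp_pos: [0.5111, 0.0663, 0.0634]
eef_rot: [-180.0, -0.0, 167.4]
contact_force: [0.4, -0.7, 0.4]
gripper_width: 0.0875
gripper_force: 0.0
```

Run:
```python
from h import *
d=cams.capture('scene');cv2.imwrite('pics/s4.png',cv2.resize(d['image'][140:240,270:390,::-1],(720,600),interpolation=cv2.INTER_CUBIC))
measure(('scene',)); W=cloud(d)*1000
for u in (292,296,300,354,356,358,360):
    print(u,[(v,W[v,u].round(0).astype(int).tolist()) for v in range(190,216,3) if np.isfinite(W[v,u,0]) and W[v,u,2]>50])
```

```text
scene blue 202 mean [0.515  0.0378 0.1053] ang -12.65 ends [0.4652 0.049 ] [0.5517 0.0296] wid 0.0108 rect [508.4  39.1  10.7  88.6  77.5]
scene red 209 mean [0.5384 0.0868 0.1051] ang -26.07 ends [0.5038 0.1037] [0.5704 0.0711] wid 0.011 rect [536.9  87.   10.8  74.1  63.4]
scene yel 19 mean [0.4725 0.0794 0.1046] ang -25.28 ends [0.466  0.0825] [0.477  0.0773] wid 0.0064 rect [471.5  79.2   6.   12.1  71.1]
292 [(190, [538, 6, 147]), (193, [512, 7, 115]), (196, [511, 7, 108]), (199, [510, 7, 100]), (202, [510, 6, 92]), (205, [511, 6, 86]), (208, [510, 6, 78])]
296 [(190, [511, 14, 121]), (193, [514, 13, 117]), (196, [513, 13, 109]), (199, [507, 14, 96]), (202, [511, 13, 92]), (205, [512, 13, 86]), (208, [511, 13, 78])]
300 [(190, [505, 21, 115]), (193, [507, 21, 109]), (196, [506, 21, 101]), (199, [506, 20, 95]), (202, [507, 20, 88]), (205, [508, 20, 81]), (208, [508, 20, 74])]
354 [(190, [555, 102, 155]), (193, [525, 109, 118]), (196, [533, 108, 119]), (199, [533, 108, 112]), (202, [534, 109, 106]), (205, [527, 111, 92]), (208, [536, 109, 94]), (211, [534, 110, 85]), (214, [533, 111, 76])]
356 [(190, [559, 104, 159]), (193, [561, 104, 154]), (196, [559, 105, 145]), (199, [535, 111, 114]), (202, [535, 112, 107]), (205, [536, 112, 101]), (208, [537, 112, 95]), (211, [534, 113, 85]), (214, [534, 114, 77])]
358 [(190, [562, 107, 161]), (193, [561, 107, 154]), (196, [562, 107, 148]), (199, [535, 114, 114]), (202, [535, 115, 107]), (205, [536, 115, 101]), (208, [536, 116, 94]), (211, [534, 117, 84]), (214, [535, 117, 78])]
360 [(190, [563, 109, 162]), (193, [563, 110, 155]), (196, [561, 111, 147]), (199, [535, 118, 114]), (202, [537, 118, 109]), (205, [535, 119, 100]), (208, [535, 119, 93]), (211, [537, 120, 87])]
```

View pics/s4.png

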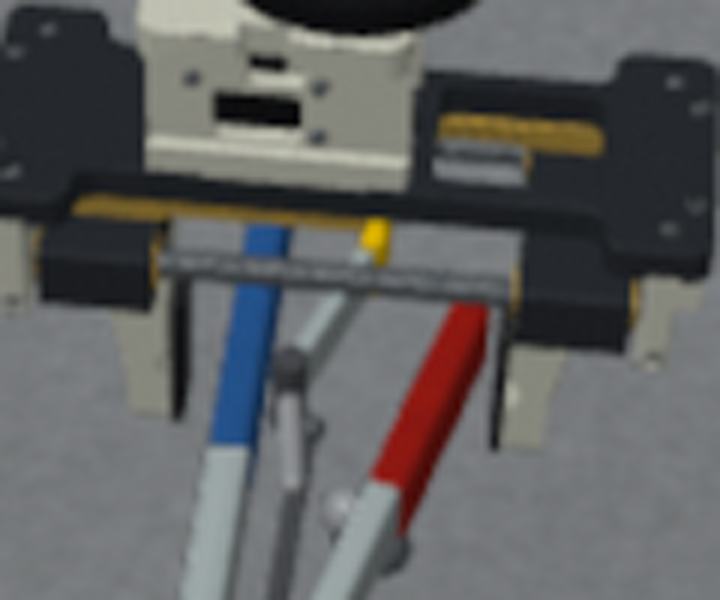

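The fingertips are now at z≈0.075, outside both handles (left pad at x 180, right pad at x 495). Closing again in steps.

Emit:
apply_moves --targets '[{"dp": [0, 0, 0], "yaw": 0}, {"dp": [0, 0, 0], "yaw": 0}, {"dp": [0, 0, 0], "yaw": 0}, {"dp": [0, 0, 0], "yaw": 0}, {"dp": [0, 0, 0], "yaw": 0}, {"dp": [0, 0, 0], "yaw": 0}]' --grip -0.64 --squeeze 19

```text
time_s: 7.52
tcp_pos: [0.5114, 0.0666, 0.0639]
eef_rot: [180.0, 0.0, 167.4]
contact_force: [-0.7, 1.7, 0.6]
gripper_width: 0.0719
gripper_force: 0.7
```

Emit:
apply_moves --targets '[{"dp": [0, 0, 0], "yaw": 0}, {"dp": [0, 0, 0], "yaw": 0}, {"dp": [0, 0, 0], "yaw": 0}, {"dp": [0, 0, 0], "yaw": 0}]' --grip -0.58

```text
time_s: 7.85
tcp_pos: [0.5114, 0.0665, 0.0638]
eef_rot: [180.0, 0.0, 167.4]
contact_force: [-0.7, 3.5, 0.7]
gripper_width: 0.0691
gripper_force: 1.1
```

Emit:
apply_moves --targets '[{"dp": [-0.0001, -0.0005, 0], "yaw": 0}, {"dp": [-0.0002, -0.001, 0], "yaw": 0}, {"dp": [-0.0002, -0.001, 0], "yaw": 0}, {"dp": [-0.0002, -0.001, 0], "yaw": 0}]' --grip -0.54

```text
time_s: 8.18
tcp_pos: [0.511, 0.0655, 0.0637]
eef_rot: [180.0, -0.0, 167.4]
contact_force: [-2.0, 4.5, 0.3]
gripper_width: 0.0672
gripper_force: 2.2
```

Emit:
apply_moves --targets '[{"dp": [0.0004, 0.0015, 0], "yaw": 0}, {"dp": [0.0006, 0.003, 0], "yaw": 0}, {"dp": [0.0006, 0.003, 0], "yaw": 0}, {"dp": [0.0006, 0.003, 0], "yaw": 0}]'

```text
time_s: 8.52
tcp_pos: [0.5116, 0.0679, 0.0637]
eef_rot: [-180.0, -0.0, 167.4]
contact_force: [-0.0, -2.3, 1.3]
gripper_width: 0.0672
gripper_force: 3.9
```

Emit:
apply_moves --targets '[{"dp": [-0.0001, -0.0005, 0], "yaw": 0}, {"dp": [-0.0002, -0.001, 0], "yaw": 0}, {"dp": [-0.0002, -0.001, 0], "yaw": 0}, {"dp": [-0.0002, -0.001, 0], "yaw": 0}]' --grip -0.5

```text
time_s: 8.85
tcp_pos: [0.5114, 0.0674, 0.0638]
eef_rot: [-180.0, -0.0, 167.4]
contact_force: [-1.7, 0.1, 2.2]
gripper_width: 0.0657
gripper_force: 7.2
```

Emit:
apply_moves --targets '[{"dp": [-0.0001, -0.0005, 0], "yaw": 0}, {"dp": [-0.0002, -0.001, 0], "yaw": 0}, {"dp": [-0.0002, -0.001, 0], "yaw": 0}, {"dp": [-0.0002, -0.001, 0], "yaw": 0}]' --grip -0.45

```text
time_s: 9.18
tcp_pos: [0.5111, 0.0664, 0.0637]
eef_rot: [-180.0, -0.0, 167.4]
contact_force: [-3.1, 1.6, 2.5]
gripper_width: 0.0636
gripper_force: 9.4
```

Emit:
apply_moves --targets '[{"dp": [-0.0001, -0.0005, 0], "yaw": 0}, {"dp": [-0.0002, -0.001, 0], "yaw": 0}, {"dp": [-0.0002, -0.001, 0], "yaw": 0}, {"dp": [-0.0002, -0.001, 0], "yaw": 0}]' --grip -0.405

```text
time_s: 9.52
tcp_pos: [0.5109, 0.0654, 0.0637]
eef_rot: [-180.0, -0.0, 167.4]
contact_force: [-3.8, 2.3, 3.3]
gripper_width: 0.0618
gripper_force: 10.5
```

Emit:
apply_moves --targets '[{"dp": [0, 0, 0], "yaw": 0}, {"dp": [-0.0001, -0.0005, 0], "yaw": 0}, {"dp": [-0.0002, -0.0008, 0], "yaw": 0}, {"dp": [-0.0002, -0.001, 0], "yaw": 0}, {"dp": [-0.0002, -0.001, 0], "yaw": 0}]' --grip -0.33

```text
time_s: 9.93
tcp_pos: [0.5106, 0.0642, 0.0637]
eef_rot: [-180.0, -0.0, 167.4]
contact_force: [-4.9, 2.2, 5.2]
gripper_width: 0.0587
gripper_force: 11.4
```

Emit:
apply_moves --targets '[{"dp": [0, -0.0003, 0], "yaw": 0}, {"dp": [-0.0001, -0.0007, 0], "yaw": 0}, {"dp": [-0.0002, -0.001, 0], "yaw": 0}, {"dp": [-0.0003, -0.0015, 0], "yaw": 0}, {"dp": [-0.0003, -0.0015, 0], "yaw": 0}]' --grip -0.27

```text
time_s: 10.35
tcp_pos: [0.5103, 0.0627, 0.0637]
eef_rot: [-180.0, -0.0, 167.4]
contact_force: [-4.9, 1.1, 4.8]
gripper_width: 0.0558
gripper_force: 10.5
```

Emit:
apply_moves --targets '[{"dp": [0, -0.0003, 0], "yaw": 0}, {"dp": [-0.0001, -0.0007, 0], "yaw": 0}, {"dp": [-0.0002, -0.001, 0], "yaw": 0}, {"dp": [-0.0003, -0.0014, 0], "yaw": 0}, {"dp": [-0.0003, -0.0014, 0], "yaw": 0}]' --grip -0.205 --squeeze 15

```text
time_s: 10.77
tcp_pos: [0.51, 0.0613, 0.0637]
eef_rot: [-180.0, -0.0, 167.4]
contact_force: [-4.8, 2.1, 4.4]
gripper_width: 0.0529
gripper_force: 9.0
```

Emit:
apply_moves --targets '[{"dp": [0, -0.0003, 0], "yaw": 0}, {"dp": [-0.0001, -0.0007, 0], "yaw": 0}, {"dp": [-0.0002, -0.001, 0], "yaw": 0}, {"dp": [-0.0003, -0.0014, 0], "yaw": 0}, {"dp": [-0.0003, -0.0014, 0], "yaw": 0}]' --grip -0.14

```text
time_s: 11.18
tcp_pos: [0.5097, 0.0598, 0.0637]
eef_rot: [-180.0, -0.0, 167.4]
contact_force: [-5.0, 1.1, 4.6]
gripper_width: 0.0498
gripper_force: 6.8
```

Emit:
apply_moves --targets '[{"dp": [0, -0.0003, 0], "yaw": 0}, {"dp": [-0.0001, -0.0006, 0], "yaw": 0}, {"dp": [-0.0002, -0.001, 0], "yaw": 0}, {"dp": [-0.0002, -0.001, 0], "yaw": 0}]' --grip -0.095

```text
time_s: 11.52
tcp_pos: [0.5095, 0.0588, 0.0637]
eef_rot: [-180.0, -0.0, 167.4]
contact_force: [-6.0, 1.3, 5.9]
gripper_width: 0.0482
gripper_force: 5.5
```

Emit:
apply_moves --targets '[{"dp": [0, -0.0003, 0], "yaw": 0}, {"dp": [-0.0001, -0.0006, 0], "yaw": 0}, {"dp": [-0.0002, -0.001, 0], "yaw": 0}, {"dp": [-0.0002, -0.001, 0], "yaw": 0}]' --grip -0.05

```text
time_s: 11.85
tcp_pos: [0.5093, 0.0578, 0.0636]
eef_rot: [-180.0, -0.0, 167.4]
contact_force: [-6.0, 0.7, 4.0]
gripper_width: 0.046
gripper_force: 3.9
```

Emit:
apply_moves --targets '[{"dp": [0, -0.0003, 0], "yaw": 0}, {"dp": [-0.0001, -0.0006, 0], "yaw": 0}, {"dp": [-0.0002, -0.001, 0], "yaw": 0}, {"dp": [-0.0002, -0.001, 0], "yaw": 0}]' --grip -0.005

```text
time_s: 12.18
tcp_pos: [0.5093, 0.057, 0.0635]
eef_rot: [-180.0, -0.0, 167.4]
contact_force: [-2.8, -0.2, -0.0]
gripper_width: 0.044
gripper_force: 2.1
```

Emit:
apply_moves --targets '[{"dp": [0, -0.0003, 0], "yaw": 0}, {"dp": [-0.0001, -0.0006, 0], "yaw": 0}, {"dp": [-0.0002, -0.001, 0], "yaw": 0}, {"dp": [-0.0002, -0.001, 0], "yaw": 0}]' --grip 0.04

```text
time_s: 12.52
tcp_pos: [0.5092, 0.0561, 0.0635]
eef_rot: [180.0, -0.0, 167.4]
contact_force: [-2.8, -1.1, -0.8]
gripper_width: 0.0428
gripper_force: 4.0
```

Emit:
apply_moves --targets '[{"dp": [0, 0.0005, 0], "yaw": 0}, {"dp": [0, 0.0005, 0], "yaw": 0}, {"dp": [0, 0.0005, 0], "yaw": 0}, {"dp": [0, 0.0005, 0], "yaw": 0}]' --grip 0.08

```text
time_s: 12.85
tcp_pos: [0.5091, 0.0564, 0.0636]
eef_rot: [-180.0, -0.0, 167.4]
contact_force: [-1.5, -3.6, -5.1]
gripper_width: 0.041
gripper_force: 15.0
```

Run:
```python
from h import *
measure(('scene',))
s=get_state();print(s['contact_force'],s['gripper_force'],s['gripper_width'])
```

```text
scene blue 213 mean [0.5146 0.0387 0.1053] ang -13.35 ends [0.465  0.0504] [0.552  0.0298] wid 0.0122 rect [508.4  39.6  12.   89.3  76.9]
scene red 173 mean [0.5315 0.0649 0.1058] ang -13.66 ends [0.4979 0.0731] [0.5622 0.0575] wid 0.0115 rect [530.1  65.6  11.5  66.1  76.3]
scene yel 11 mean [0.4754 0.08   0.1041] ang 23.35 ends [0.4715 0.0783] [0.4781 0.0812] wid 0.0048 rect [474.9  79.6   7.1   4.6  14.2]
[-0.67838253 -3.51016195 -4.55344211] 15.019274801015854 0.04142376266378365
```

At 41 mm the force rises to the 15 N limit, and the red handle is parallel to the blue, so it's on the stop. Opening.

Emit:
apply_moves --targets '[{"dp": [0, -0.001, 0], "yaw": 0}, {"dp": [0, -0.001, 0], "yaw": 0}, {"dp": [0, -0.001, 0], "yaw": 0}, {"dp": [0, -0.001, 0], "yaw": 0}, {"dp": [0, -0.001, 0], "yaw": 0}, {"dp": [0, -0.001, 0], "yaw": 0}, {"dp": [0, -0.001, 0], "yaw": 0}, {"dp": [0, -0.001, 0], "yaw": 0}, {"dp": [0, -0.001, 0], "yaw": 0}, {"dp": [0, -0.001, 0], "yaw": 0}, {"dp": [0, -0.001, 0], "yaw": 0}, {"dp": [0, -0.001, 0], "yaw": 0}, {"dp": [0, -0.001, 0], "yaw": 0}, {"dp": [0, -0.001, 0], "yaw": 0}]' --grip -0.6

```text
time_s: 14.07
tcp_pos: [0.5092, 0.0556, 0.0638]
eef_rot: [180.0, 0.0, 167.4]
contact_force: [-0.0, 0.5, -0.6]
gripper_width: 0.07
gripper_force: 0.0
```

Run:
```python
from h import *
measure(('scene',))
s=get_state();print(s['contact_force'],s['gripper_force'],s['gripper_width'],s['tcp_pos'])
```

```text
scene blue 202 mean [0.5145 0.0379 0.1053] ang -12.67 ends [0.466  0.0488] [0.5514 0.0296] wid 0.0107 rect [508.6  38.9  10.7  87.5  77.4]
scene red 176 mean [0.5312 0.0646 0.1053] ang -13.42 ends [0.4993 0.0722] [0.5605 0.0576] wid 0.0108 rect [529.9  64.7  10.6  62.9  76.4]
scene yel 20 mean [0.4722 0.0789 0.1045] ang -15.68 ends [0.4653 0.0808] [0.4774 0.0774] wid 0.0066 rect [471.2  78.8   6.4  12.7  71.9]
[-0.45458849  0.17517628 -0.74622592] 0.0 0.07021372444313079 [0.50917679 0.05559544 0.06374809]
```

Emit:
apply_moves --targets '[{"dp": [-0.006, 0.0014, 0], "yaw": 0}, {"dp": [-0.013, 0.0029, 0], "yaw": 0}, {"dp": [-0.02, 0.0044, 0], "yaw": 0}, {"dp": [-0.027, 0.006, 0], "yaw": 0}, {"dp": [-0.034, 0.0075, 0], "yaw": 0}, {"dp": [-0.041, 0.009, 0], "yaw": 0}, {"dp": [-0.047, 0.0105, 0], "yaw": 0}, {"dp": [-0.0517, 0.0115, 0], "yaw": 0}, {"dp": [-0.0517, 0.0115, 0], "yaw": 0}, {"dp": [-0.0517, 0.0115, 0], "yaw": 0}]'

```text
time_s: 14.95
tcp_pos: [0.4575, 0.0673, 0.064]
eef_rot: [180.0, 0.0, 167.5]
contact_force: [0.4, 0.2, 0.1]
gripper_width: 0.0701
gripper_force: 0.0
```

Emit:
apply_moves --targets '[{"dp": [0, 0, 0], "yaw": 0}, {"dp": [0, 0, 0], "yaw": 0}, {"dp": [0, 0, 0], "yaw": 0}, {"dp": [0, 0, 0], "yaw": 0}, {"dp": [0, 0, 0], "yaw": 0}, {"dp": [0, 0, 0], "yaw": 0}, {"dp": [0, 0, 0], "yaw": 0}, {"dp": [0, 0, 0], "yaw": 0}]' --grip -0.045

```text
time_s: 15.62
tcp_pos: [0.4575, 0.0671, 0.0637]
eef_rot: [-180.0, -0.0, 167.4]
contact_force: [0.6, 0.1, -0.1]
gripper_width: 0.0458
gripper_force: 0.0
```

Run:
```python
from h import *
d=cams.capture('scene');cv2.imwrite('pics/s5.png',cv2.resize(d['image'][110:230,260:400,::-1],(700,600),interpolation=cv2.INTER_CUBIC))
measure(('scene',))
```

```text
scene blue 316 mean [0.4956 0.0418 0.1052] ang -12.22 ends [0.4346 0.055 ] [0.5519 0.0296] wid 0.012 rect [493.2  41.9  12.  120.1  77.5]
scene red 199 mean [0.5271 0.0657 0.1053] ang -13.66 ends [0.4892 0.0749] [0.5614 0.0573] wid 0.0108 rect [525.3  66.   10.8  74.3  76.4]
scene yel 50 mean [0.4629 0.0813 0.1049] ang -13.88 ends [0.4473 0.0852] [0.4773 0.0778] wid 0.0069 rect [462.3  81.5   6.7  30.9  76.8]
```

View pics/s5.png

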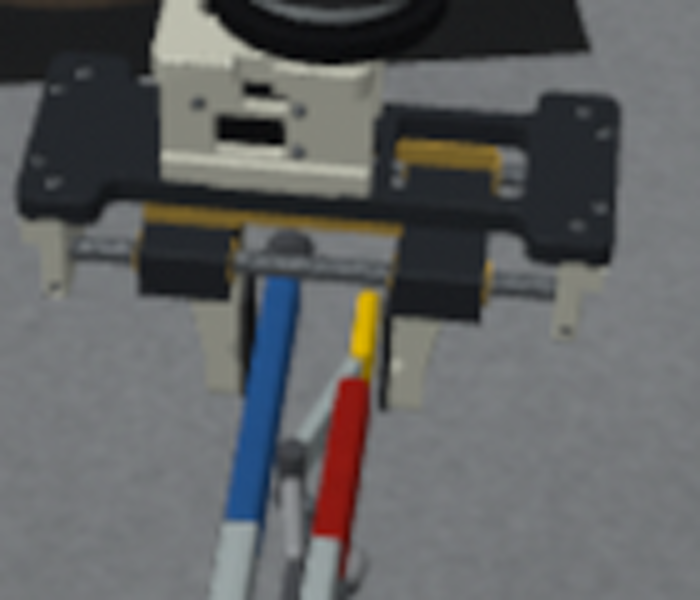

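Both fingers straddle the blue tail and the yellow tab (pads at x 245 and 385), and the red handle is still locked. Pinching now.

Emit:
apply_moves --targets '[{"dp": [0, 0, 0], "yaw": 0}, {"dp": [-0.0001, -0.0005, 0], "yaw": 0}, {"dp": [-0.0002, -0.001, 0], "yaw": 0}, {"dp": [-0.0002, -0.001, 0], "yaw": 0}]' --grip 0.05

```text
time_s: 16.05
tcp_pos: [0.4573, 0.0661, 0.0638]
eef_rot: [180.0, -0.0, 167.4]
contact_force: [0.5, 0.3, 1.2]
gripper_width: 0.0416
gripper_force: 0.2
```

Emit:
apply_moves --targets '[{"dp": [0, -0.0003, 0], "yaw": 0}, {"dp": [-0.0001, -0.0007, 0], "yaw": 0}, {"dp": [-0.0002, -0.001, 0], "yaw": 0}, {"dp": [-0.0002, -0.001, 0], "yaw": 0}]' --grip 0.095

```text
time_s: 16.38
tcp_pos: [0.457, 0.0651, 0.0638]
eef_rot: [180.0, -0.0, 167.4]
contact_force: [-0.4, 1.5, -0.5]
gripper_width: 0.0399
gripper_force: 1.4
```

Emit:
apply_moves --targets '[{"dp": [0, 0, 0], "yaw": 0}, {"dp": [0, 0, 0], "yaw": 0}, {"dp": [0, 0, 0], "yaw": 0}, {"dp": [0, 0, 0], "yaw": 0}]' --grip 0.15

```text
time_s: 16.72
tcp_pos: [0.4569, 0.0651, 0.0637]
eef_rot: [-180.0, -0.0, 167.4]
contact_force: [-3.2, 2.2, 1.8]
gripper_width: 0.0374
gripper_force: 5.5
```

Emit:
apply_moves --targets '[{"dp": [0, -0.0003, 0], "yaw": 0}, {"dp": [-0.0001, -0.0007, 0], "yaw": 0}, {"dp": [-0.0002, -0.0012, 0], "yaw": 0}, {"dp": [-0.0003, -0.0015, 0], "yaw": 0}]' --grip 0.22

```text
time_s: 17.05
tcp_pos: [0.4566, 0.0634, 0.0637]
eef_rot: [-180.0, -0.0, 167.4]
contact_force: [-2.6, -0.3, 2.1]
gripper_width: 0.0342
gripper_force: 2.1
```

Run:
```python
from h import *
measure(('scene',))
```

```text
scene blue 318 mean [0.4947 0.0421 0.1052] ang -12.32 ends [0.436  0.0549] [0.5535 0.0293] wid 0.0122 rect [494.7  41.8  12.2 120.4  77.7]
scene red 206 mean [0.5311 0.0758 0.105 ] ang -19.37 ends [0.4942 0.0888] [0.5651 0.0639] wid 0.0108 rect [529.6  76.1  10.8  75.1  70.6]
scene yel 56 mean [0.4598 0.0734 0.105 ] ang -3.65 ends [0.4423 0.0745] [0.4756 0.0724] wid 0.0068 rect [459.   73.4   6.8  33.3  86.4]
```

The pliers have gone over centre and the red handle is opening. I'll release the lever.

Emit:
apply_moves --targets '[{"dp": [0, 0, 0], "yaw": 0}, {"dp": [0, 0, 0], "yaw": 0}, {"dp": [0, 0, 0], "yaw": 0}, {"dp": [0, 0, 0], "yaw": 0}]'

```text
time_s: 17.43
tcp_pos: [0.4566, 0.0635, 0.0637]
eef_rot: [-180.0, -0.0, 167.4]
contact_force: [-3.3, -0.3, 1.7]
gripper_width: 0.0342
gripper_force: 2.2
```

Run:
```python
from h import *
measure(('scene',)); print(get_state()['gripper_force'])
```

```text
scene blue 323 mean [0.4949 0.0423 0.105 ] ang -12.3 ends [0.4358 0.0552] [0.5513 0.03  ] wid 0.0122 rect [493.4  42.1  12.1 118.3  77.5]
scene red 214 mean [0.5377 0.0874 0.1052] ang -26.28 ends [0.503  0.1045] [0.5709 0.071 ] wid 0.011 rect [537.   87.8  11.   75.8  64.1]
scene yel 53 mean [0.4598 0.0734 0.1051] ang -3.92 ends [0.4422 0.0746] [0.474  0.0724] wid 0.007 rect [458.1  73.4   7.   31.9  86.4]
2.148485045763664
```

Emit:
apply_moves --targets '[{"dp": [0, 0.001, 0], "yaw": 0}, {"dp": [0, 0.002, 0], "yaw": 0}, {"dp": [0, 0.003, 0], "yaw": 0}, {"dp": [0, 0.003, 0], "yaw": 0}, {"dp": [0, 0.003, 0], "yaw": 0}, {"dp": [0, 0.003, 0], "yaw": 0}, {"dp": [0, 0.003, 0], "yaw": 0}, {"dp": [0, 0.003, 0], "yaw": 0}, {"dp": [0, 0.003, 0.005], "yaw": 0}, {"dp": [0, 0.003, 0.015], "yaw": 0}, {"dp": [0, 0.003, 0.03], "yaw": 0}, {"dp": [0, 0.003, 0.05], "yaw": 0}, {"dp": [0, 0.003, 0.07], "yaw": 0}, {"dp": [0, 0.003, 0.09], "yaw": 0}, {"dp": [0, 0.003, 0.11], "yaw": 0}, {"dp": [0, 0.003, 0.13], "yaw": 0}, {"dp": [0, 0.003, 0.14], "yaw": 0}, {"dp": [0, 0.003, 0.14], "yaw": 0}, {"dp": [0, 0.003, 0.14], "yaw": 0}]' --grip -0.6

```text
time_s: 19.07
tcp_pos: [0.4568, 0.0667, 0.2038]
eef_rot: [179.9, 0.0, 167.4]
contact_force: [0.3, 0.1, -0.8]
gripper_width: 0.0704
gripper_force: 0.0
```

Run:
```python
from h import *
d=cams.capture('scene');cv2.imwrite('pics/s6.png',cv2.resize(d['image'][150:350,220:420,::-1],(600,600),interpolation=cv2.INTER_CUBIC))
measure(('scene',)); print(get_state()['contact_force'])
```

```text
scene blue 320 mean [0.4924 0.0427 0.1052] ang -12.55 ends [0.4275 0.0572] [0.5518 0.0295] wid 0.0112 rect [489.6  43.2  11.1 127.4  77.7]
scene red 213 mean [0.5378 0.087  0.1051] ang -26.1 ends [0.5042 0.1035] [0.5705 0.071 ] wid 0.0109 rect [537.2  86.9  10.9  73.9  64. ]
scene yel 50 mean [0.4633 0.0813 0.105 ] ang -13.08 ends [0.4471 0.085 ] [0.4783 0.0778] wid 0.0067 rect [462.7  81.4   6.6  32.1  76.7]
[ 0.78729368 -0.46870949 -0.40380187]
```

View pics/s6.png

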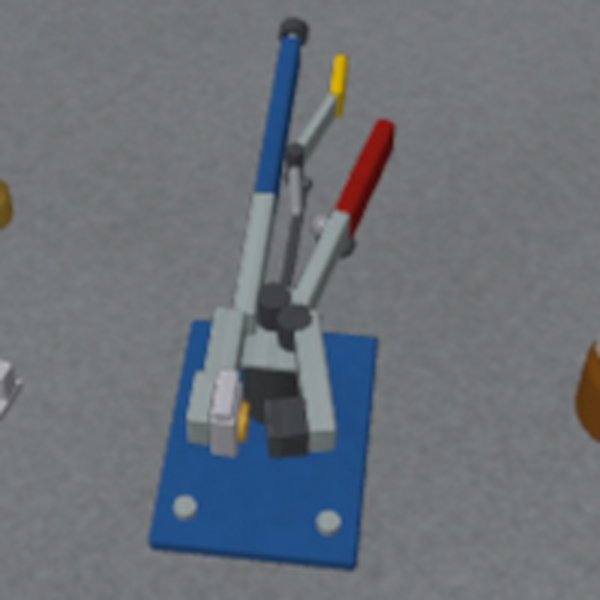

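The pliers are open with the lever back at rest. The brass bushing sits flush against the saddle at (243,420) and nothing is touched, so I'll hand in.

```bash
python3 -c "
from plant import r
print(r.close_job())"
```

```text
the job is handed in; nothing more can be done
None
```

The job is handed in, with no verdict returned: the pliers locked and sprang open again on the lever, the lever is back at rest, the bushing looks fully home in the last picture, and the gripper is clear of everything.

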